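# Take the sanding block out of its barred rack and put it in the tray

## Task

Lift the retaining bar out of the rack's two open brackets and lay it on the bench beside the rack. Then take out the cork sanding block, lay it down flat on its broad face on the open bench and let go of it; take it again by its long sides and set it flat on the floor of the white tray, in the empty part. Leave the other things in the tray and the tape roll where they are.

Things in the scene. Friction and masses are not known exactly. Their poses are not given: they have to be found in the camera images.
- rack: Storage rack, fixed to the bench: plywood base 90 (x) x 184 (y) x 10 mm high, origin at the centre of its underside, z up. Two low wooden fences (10 wide, 100 long along y, tops at z = 25 mm, inner faces at x = +-20 mm) keep the block from tipping. At y = +-64 mm stand two dark steel brackets, 34 mm wide in x and 6 mm thick in y, each with a U slot open at the top: slot 18 mm wide in x, floor at z = 73 mm, prong tops at z = 93 mm.
- bar: Loose aluminium retaining bar, 120 g, mass may vary by 30 %: 14 x 14 mm section, 180 mm long along its y, lying in the slots of both brackets across the top of the block (about 3 mm above it). Origin at the centre of its underside, z up at the start. On its middle stands a flat grip tab 12 mm thick (x), 46 mm long (y), from 13 to 43 mm above the origin. Black end stops (20 wide in x, 18 high, at y = +-79 mm) lie outside the brackets. It only rests there: straight up frees it.
- sanding_block: Loose cork sanding block, 60 (x) x 100 (y) x 34 mm (z), about 45 g, mass may vary by 30 %, with origin at the centre of one broad 60 x 100 face (z = 0) and the other at z = 34 mm. At the start it stands on a long narrow side between the rack's fences, on the rack's base: its x axis points up, its y along the rack's y, its top 70 mm above the bench; the 34 mm thickness lies along the rack's x. It tips onto its broad face when leaned more than about 30 degrees.
- block_center (a point): Centre of the sanding block (axes as the block). 17 mm above what it lies on when flat, 30 mm when on its long side.
- tray: White open tray, fixed to the bench, 132 (x) x 298 (y) x 43 mm high outside, walls and floor 2 mm, origin at the centre of its underside, z up, its long y axis lying roughly along the robot's forward direction and back. The half at -y (far from the robot) holds the cutter case and the star knob; the half at +y (near the robot) is empty.
- cutter_case: Small black case 21 x 49 x 30 mm, loose, standing in the far half of the tray; leave it. Origin at the centre of its underside.
- star_knob: Blue star knob 37 x 41 x 42 mm, loose, standing in the far half of the tray; leave it. Origin at the centre of its underside.
- tape: Roll of brown packing tape 102 x 93 x 58 mm, loose, lying on the bench at the far middle; leave it. Origin at the centre of its underside.
There are look-alikes about, which are no part of the job. Leave any green or yellow look-alike of the bar alone.

How it is judged:
By the outcome, as a careful person would: the job done as asked, in the order asked, and still so for the second after the job is handed in, with the robot touching nothing.
It also fails if it takes over 72 s, if anything falls off the work surface, if the arm or the gripper's body presses on something with over 40 N, if the wrist force passes 120 N, or if a joint passes its speed limit or range.

## Robot

A 6-joint arm with a two-finger parallel gripper is mounted at the origin on the work surface; the furniture and walls round the work are solid. World frame = base frame: x ahead of the robot, y to its left, z up, the work surface at z = 0. Lengths are in m, angles in rad, forces in N, time in s.
With the tool pointing down it reaches from about 0.275 to 0.825 m from the base axis. Payload 4.9 kg.
Tool frame: the origin (TCP) lies midway between the tips of the shut fingers; the grasp point (between the pads) lies 19 mm behind it (grip_point_offset is the distance from the TCP to the grasp point, in m); z points along the fingers, x is the direction in which the jaws open and shut, and the axes are right-handed (so a half turn about z gives the same grasp; the last joint's range is limited). The gripper opens to 85 mm and grips with 20 to 120 N. Pads are 22 mm wide; open, the fingers measure 114 mm over their backs; the gripper's body (76 mm by 85 mm) begins 54 mm behind the grasp point. The pads swing forward as they close: fully open they stand 13 mm farther back than shut.
Start: joints at [1.04, 0.326, -0.193, 1.052, 0, 1.437], TCP at [0.213, 0.507, 0.196] pointing down, gripper open.
Joint ranges: [-2.65, 2.65], [-0.97, 1.79], [-1.3, 1.35], [-1.93, 2.1], [-1.47, 1.37], [-3.14, 3.14]. Speed limits (rad/s): [2.57, 2.57, 3.14, 3.14, 3.14, 3.14].

## Interface

Orientations are given as a rotation vector (axis times angle).
In Python, from cell import * gives the robot as it stands. Calls block until the motion is done:
- movep(position, orientation): joint-space move of the TCP to a pose.
- move_l(position, velocity=0.15, rot=None, until_force=None): straight line of the TCP; rot=None keeps the orientation; velocity is the mean speed in m/s. With until_force (N) it stops when the force on the tool has changed by that much, and returns True; else False.
- set_joints(angles): joint-space move.
- let_go() and grab(newtons=None): open the fingers fully, or close them until they stop; newtons is the grip in N (None keeps the last).
- sleep(seconds).
- ik(position, orientation): joint angles nearest the present ones, or None.
- get_state(): the state.
- grab_frame(name): name is "scene" or "top"; returns a dict with "img" (400x640x3 uint8, red, green, blue), "fx", "fy", "cx", "cy" (pixels), "cam_to_world" (4x4, takes a point from camera to world coordinates). Camera axes: x right, y down, z forward; pixel columns grow to the right and rows downward; lengths in m; the calibration is good to about 2 mm. A picture is of the moment at which its call begins. There is no depth.
A pose or a line that the arm cannot do raises MotionError and nothing moves.
- sign_off(): hands the job in, once; it reports no verdict.
Trained networks look in the newest picture that a camera, given by its name, has taken for a name from the list of things; names that differ only in an ending like _2 or _b are one class to them, and where a whole thing is asked for, a point or a joint stands for the part that bears it (a point fixed in the world has none). Each returns a list of dicts, best first, with "score" (0 to 1); they miss things now and then, are a little off and sometimes report something else, mostly with a low value. They report only what shows in the picture. A call takes as long as a camera call. They do not tell look-alikes from the thing itself.
- spot_in(camera, name): "centre" ([column, row] in pixels, amid what is visible of it).
- silhouettes(camera, name): "mask" (400x640 bool, what is visible of it) and "centre" ([column, row] in pixels, amid what is visible of it).
- tip_of(camera, name): "centre" ([column, row] in pixels: a listed point, or the origin of a listed thing).
The state is a dict: "clock": time; "q": joint angles; "joint_velocities": joint speeds; "tau": joint torques, N m; "position": TCP position; "eef_rot": TCP orientation; "contact_force": force on the tool from outside, world axes, zero at the start; "wrist_torque": the same for the moment, N m; "finger_gap": opening from 0.0 (shut) to 1.0 (fully open).
Only numpy, scipy, OpenCV 4.12 (cv2) and the standard library are available. Lean on these libraries where they do the work, as an engineer would, in place of code of your own. Each camera call takes 0.05 s, during which the arm holds its last target.

## Working session

There is one attempt and no reset: what is moved stays moved. The work goes in short steps, each a Python script; the robot and the scene stay as the last script left them, time stands still between calls to the robot, and variables do not carry over. Pictures are saved under pics/ and viewed, and the job is handed in when it is done.

```bash
mkdir -p pics; ls; python3 - <<'E'
from cell import *
import cv2, numpy as np
for n in ["scene","top"]:
    f=grab_frame(n)
    cv2.imwrite(f"pics/{n}0.png",cv2.cvtColor(f["img"],cv2.COLOR_RGB2BGR))
    print(n,f["fx"],f["fy"],f["cx"],f["cy"]);print(np.round(f["cam_to_world"],4).tolist())
    for k in ["rack","bar","sanding_block","block_center","tray","cutter_case","star_knob","tape"]:
        print(k,[(np.round(d["centre"]).tolist(),round(d["score"],2)) for d in tip_of(n,k)][:4])
s=get_state();print(s)
E
```

```text
pics
scene 394.3358541338146 394.3358541338146 323.15052874409537 200.59174811174302
[[0.8622, -0.2313, 0.4506, 0.0728], [-0.5064, -0.4082, 0.7595, -0.6762], [0.0082, -0.8831, -0.4691, 0.4841], [0.0, 0.0, 0.0, 1.0]]
rack [([288.0, 185.0], 0.75)]
bar [([208.0, 197.0], 0.93), ([265.0, 225.0], 0.81), ([290.0, 160.0], 0.56)]
sanding_block [([295.0, 169.0], 0.82)]
block_center [([288.0, 166.0], 0.68)]
tray [([399.0, 275.0], 0.66)]
cutter_case [([425.0, 248.0], 0.85)]
star_knob [([444.0, 263.0], 0.76)]
tape [([393.0, 211.0], 0.7)]
top 362.04986650375434 362.04986650375434 319.95694736718724 197.75341738983838
[[-0.0145, -0.9941, 0.1072, 0.3568], [-0.9999, 0.0135, -0.0101, 0.028], [0.0086, -0.1073, -0.9942, 1.019], [0.0, 0.0, 0.0, 1.0]]
rack [([245.0, 188.0], 0.63), ([413.0, 149.0], 0.27)]
bar [([236.0, 182.0], 0.9), ([302.0, 237.0], 0.83), ([389.0, 152.0], 0.75), ([228.0, 267.0], 0.59)]
sanding_block [([240.0, 175.0], 0.8)]
block_center [([236.0, 185.0], 0.87)]
tray [([407.0, 180.0], 0.77)]
cutter_case [([392.0, 149.0], 0.69)]
star_knob [([413.0, 148.0], 0.73), ([239.0, 176.0], 0.58)]
tape [([330.0, 126.0], 0.85)]
{'clock': 0.9, 'q': array([ 1.03976792e+00,  3.26139880e-01, -1.92575500e-01,  1.05201885e+00,
       -2.97691871e-05,  1.43657378e+00]), 'joint_velocities': array([-0.00107827, -0.00031417,  0.00214879,  0.00021517, -0.00106232,
       -0.00041861]), 'tau': array([ 5.14264902e-04, -4.43317544e+01,  2.62758064e+01,  1.05651980e-03,
       -9.23137168e-05,  2.93928295e-06]), 'position': array([0.21258531, 0.50728486, 0.19592293]), 'eef_rot': array([-2.61571693e+00, -1.74000772e+00, -1.08167018e-04]), 'contact_force': array([-0.04751474, -0.02663516,  0.47448413]), 'wrist_torque': array([ 0.03937006,  0.03414824, -0.02189655]), 'finger_gap': 0.9982650308635118}
```

View pics/scene0.png

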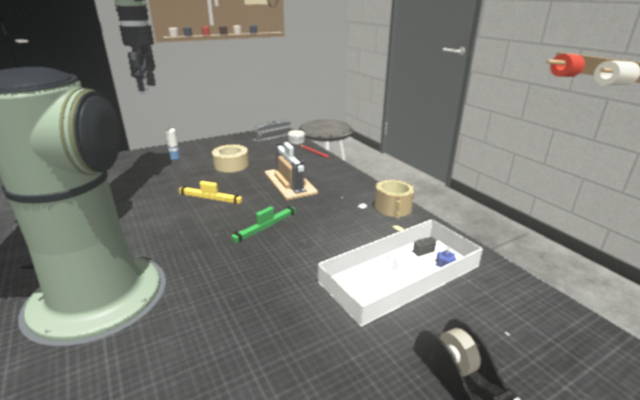

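View pics/top0.png

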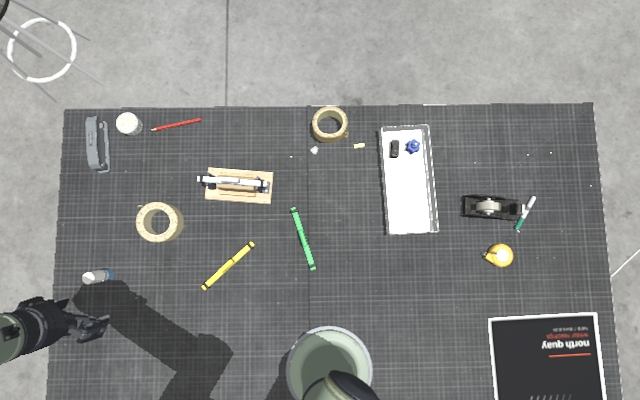

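```bash
python3 - <<'E'
import cv2
a=cv2.imread("pics/scene0.png")[110:270,180:340]; b=cv2.imread("pics/top0.png")[120:260,170:330]
cv2.imwrite("pics/c1.png",cv2.resize(a,None,fx=3.7,fy=3.7,interpolation=cv2.INTER_CUBIC))
cv2.imwrite("pics/c2.png",cv2.resize(b,None,fx=4,fy=4,interpolation=cv2.INTER_CUBIC))
E
```

```text
(no output)
```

View pics/c1.png

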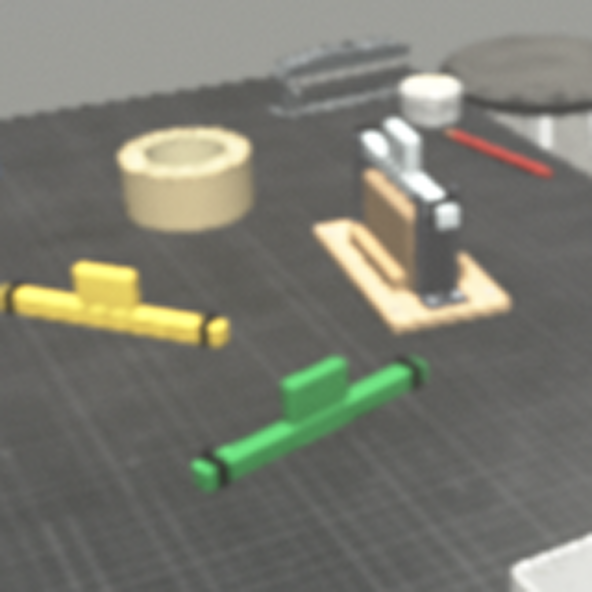

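View pics/c2.png

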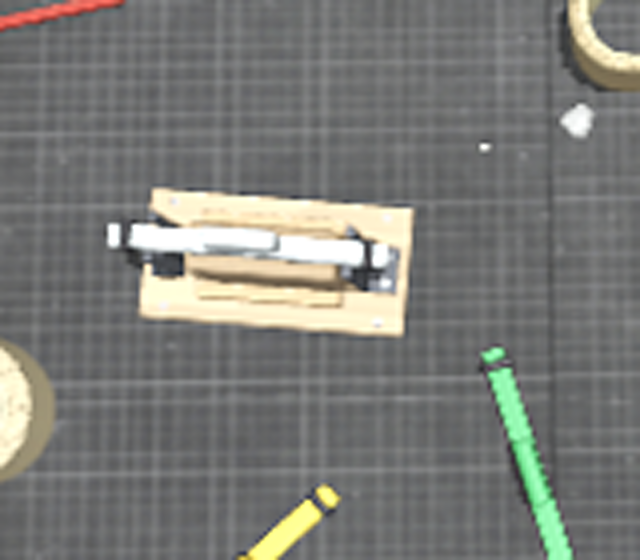

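Candidates for the bar, as top-view pixels:
- **Aluminium bar in the rack:** (236,182), the one described.
- **Green look-alike:** (302,238).
- **Yellow look-alike:** (228,266).

Tape: the roll at (330,126) is the listed one, far middle; (160,222) is a look-alike. The crops show the aluminium bar lying in the brackets over the block, so I choose that one.

Next I measure the rack and tray.

```bash
cat > h.py <<'E'
from cell import *
import cv2, numpy as np
from scipy.optimize import least_squares
from scipy.spatial.transform import Rotation as R
def proj(f,P):
    T=np.linalg.inv(f["cam_to_world"]); p=np.c_[P,np.ones(len(P))]@T.T
    return np.c_[f["fx"]*p[:,0]/p[:,2]+f["cx"], f["fy"]*p[:,1]/p[:,2]+f["cy"]]
def place(v,P):
    c,s=np.cos(v[2]),np.sin(v[2]); P=np.asarray(P,float)
    return np.c_[v[0]+c*P[:,0]-s*P[:,1], v[1]+s*P[:,0]+c*P[:,1], P[:,2]]
def ray(f,uv,z):
    M=f["cam_to_world"]; d=M[:3,:3]@[(uv[0]-f["cx"])/f["fx"],(uv[1]-f["cy"])/f["fy"],1]
    return M[:3,3]+d*(z-M[2,3])/d[2]
def save(n,f,crop=None,k=4,marks=[]):
    im=cv2.cvtColor(f["img"],cv2.COLOR_RGB2BGR)
    u0,v0,u1,v1=crop or (0,0,640,400); im=cv2.resize(im[v0:v1,u0:u1],None,fx=k,fy=k,interpolation=cv2.INTER_CUBIC)
    for m in marks: cv2.circle(im,(int((m[0]-u0+.5)*k),int((m[1]-v0+.5)*k)),2,(0,0,255),-1)
    cv2.imwrite(f"pics/{n}.png",im)
def tool(yaw,tilt=0):
    # jaws (tool x) along heading yaw, z down; tilt rotates about horizontal axis perpendicular to jaws
    c,s=np.cos(yaw),np.sin(yaw); x=np.array([c,s,0]); z=np.array([0,0,-1.]); y=np.cross(z,x)
    return R.from_rotvec(tilt*np.array([-s,c,0]))*R.from_matrix(np.c_[x,y,z])
E
python3 - <<'E'
from h import *
t=grab_frame("top"); s=grab_frame("scene")
# rack base top corners, order by world
o=np.array([170,120]); tc=np.array([[153,188],[413,209],[403,335],[140,317]])/4+o-.5
W=[ray(t,u,.01) for u in tc]; print(np.round(W,4).tolist())
print([round(float(np.linalg.norm(W[i]-W[(i+1)%4])),4) for i in range(4)])
C=np.array([[45,92,10],[45,-92,10],[-45,-92,10],[-45,92,10]])/1e3
sc=np.array([[315,228],[511,298],[397,323]])/3.7+[180,110]-.5
Cs=np.array([[-45,92,10],[45,-92,10],[-45,-92,10]])/1e3
f=lambda v: (proj(t,place(v,C))-tc).ravel()
r=least_squares(f,[.4,.22,0]); print(r.x,np.round(r.fun,1)); 
print("scene resid",np.round(proj(s,place(r.x,Cs))-sc,1).tolist())
v=r.x
bar=[[x,y,z] for x in(-.006,.006) for y in(-.023,.023) for z in (.116,)]+[[x,y,.073+z] for x in(-.007,.007) for y in(-.09,.09) for z in(0,.014)]
P=place(v,bar)
save("f1",t,(170,120,330,260),4,np.r_[proj(t,place(v,C)),proj(t,P)])
save("f2",s,(240,120,340,220),6,np.r_[proj(s,place(v,C)),proj(s,P)])
save("tr1",t,(360,110,460,250),4); save("tr2",s,(300,200,500,330),4)
E
```

```text
[[0.5586, 0.3331, 0.01], [0.5412, 0.1499, 0.01], [0.452, 0.1569, 0.01], [0.4672, 0.3404, 0.01]]
[0.184, 0.0894, 0.1841, 0.0917]
[ 0.50472437  0.24508007 -0.08668592] [ 0.1  0.4  0.1 -0.1 -0.1  0.  -0.1 -0.2]
scene resid [[-1.4, -0.0], [-1.1, 0.6], [-1.7, 0.2]]
```

View pics/f1.png

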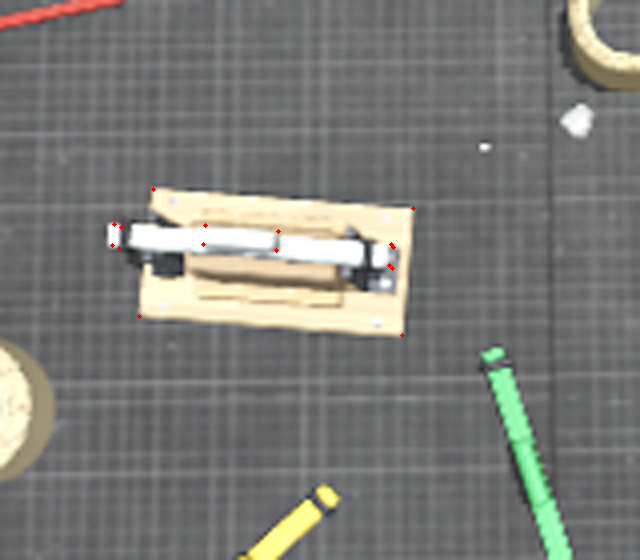

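View pics/f2.png

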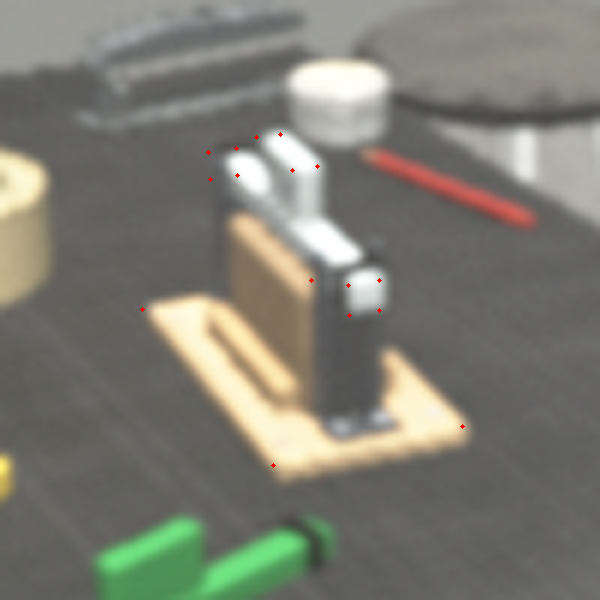

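View pics/tr1.png

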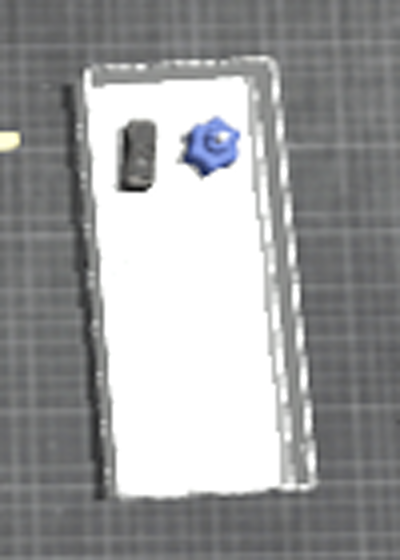

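```bash
python3 - <<'E'
from h import *
t=grab_frame("top"); s=grab_frame("scene")
tc=np.array([[84,67],[274,58],[316,486],[107,494]])/4+[360,110]-.5
C=np.array([[66,-149,43],[-66,-149,43],[-66,149,43],[66,149,43]])/1e3
r=least_squares(lambda v:(proj(t,place(v,C))-tc).ravel(),[.45,-.2,np.pi/2]); print(r.x,np.round(r.fun,1))
save("tr2",s,(310,210,500,330),4,proj(s,place(r.x,C)))
print("edge",ray(t,(300,106),0), "lay",ray(t,(335,195),0), "tape",ray(t,(330,126),.0),"green",ray(t,(293,208),0))
v=np.array([.5060,.2443,-.0867]); np.save("rack.npy",v); np.save("tray.npy",r.x)
for yaw in (v[2],v[2]+np.pi):
  for nm,p,ti in [("tab",[*v[:2],.09],0),("drop",[*place(v,[[.12,0,0]])[0,:2],.017],0),("lay0",[.45,-.02,.15],0),("lay+",[.45,-.02,.05],.63),("lay-",[.45,-.02,.05],-.63)]:
    q=ik(p,tool(yaw,ti).as_rotvec()); print(round(yaw,2),nm,None if q is None else np.round(q,2), np.round(tool(yaw,ti).as_matrix()[:,2],2))
E
```

```text
[ 0.51388764 -0.22409853  1.60410282] [ 0.1 -0.5 -0.1 -0.3 -1.7  0.2  1.7  0.6]
edge [0.73588224 0.071813   0.        ] lay [ 0.47391888 -0.0250892   0.        ] tape [ 0.67505721 -0.01443231  0.        ] green [0.43861917 0.09410729 0.        ]
-0.09 tab [ 0.32  0.44 -0.31  0.82  0.    1.98] [ 0. -0. -1.]
-0.09 drop [ 0.25  0.69 -0.07  0.81  0.    1.9 ] [ 0. -0. -1.]
-0.09 lay0 [-0.21  0.18 -0.51  0.88  0.    1.45] [ 0. -0. -1.]
-0.09 lay+ [-0.17  0.84  0.06  1.43 -0.05  1.5 ] [-0.59  0.05 -0.81]
-0.09 lay- None [ 0.59 -0.05 -0.81]
3.05 tab [ 0.32  0.44 -0.31  0.82  0.   -1.17] [ 0.  0. -1.]
3.05 drop [ 0.25  0.69 -0.07  0.81  0.   -1.24] [ 0.  0. -1.]
3.05 lay0 [-0.21  0.18 -0.51  0.88  0.   -1.69] [ 0.  0. -1.]
3.05 lay+ None [ 0.59 -0.05 -0.81]
3.05 lay- [-0.17  0.84  0.06  1.43 -0.05 -1.64] [-0.59  0.05 -0.81]
```

View pics/tr2.png

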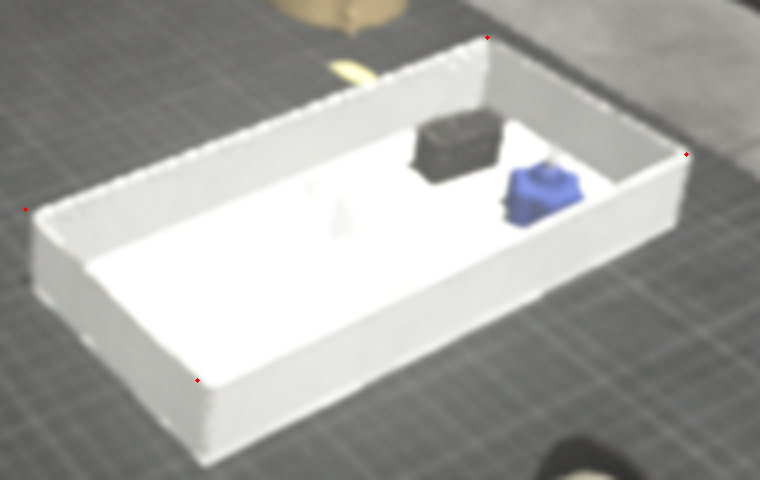

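```bash
python3 - <<'E'
from h import *
t=grab_frame("top"); s=grab_frame("scene")
tc=np.array([[86,66],[274,58],[316,486],[116,495]])/4+[360,110]-.5
C=np.array([[66,-149,43],[-66,-149,43],[-66,149,43],[66,149,43]])/1e3
sc=np.array([[487,35],[690,152],[210,388],[37,212]])/4+[310,210]-.5
r=least_squares(lambda v:(proj(t,place(v,C))-tc).ravel(),[.45,-.2,np.pi/2]); print(r.x,np.round(r.fun,1))
print(np.round(proj(s,place(r.x,C))-sc,1).tolist())
r=least_squares(lambda v:np.r_[(proj(t,place(v,C))-tc).ravel(),(proj(s,place(v,C))-sc).ravel()],r.x); print(r.x,np.round(r.fun,1))
np.save("tray.npy",r.x)
v=np.load("rack.npy"); rv=tool(v[2]).as_rotvec()
print(get_state()["clock"])
movep([*v[:2],.17],rv); print(get_state()["clock"])
move_l([*v[:2],.090],.1,until_force=8); print(get_state()["position"])
f=grab_frame("scene"); save("b1",f,(240,90,340,190),6); save("b2",grab_frame("top"),(170,120,330,260),4)
E
```

```text
[ 0.51386182 -0.22597271  1.61099043] [-0.1 -0.   0.2 -0.5 -0.7  0.   0.5  0.5]
[[0.1, 0.8], [-0.3, 0.8], [-1.8, -0.9], [-2.3, 0.3]]
[ 0.51524948 -0.22650066  1.61775311] [-0.2 -0.4  0.  -1.1 -0.2 -0.7  1.1  0.1  0.3  0.6  0.1  0.4 -0.2 -0.8
 -1.5  0.6]
1.2
2.6667
[0.50651217 0.24458248 0.09060074]
```

View pics/b1.png

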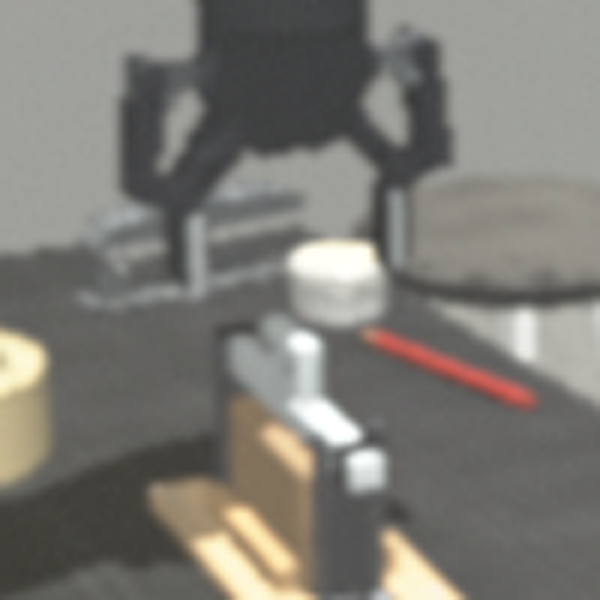

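```bash
python3 - <<'E'
from h import *
s=grab_frame("scene"); st=get_state(); print(st["position"],st["eef_rot"],st["finger_gap"],st["clock"],st["contact_force"])
v=np.load("rack.npy")
P=place(v,[[x,0,z] for x in(-.0425,.0425) for z in(.090,.103)]+[[0,0,.116],[0,.023,.116],[0,-.023,.116]])
p=proj(s,P);print(np.round(p,1).tolist())
save("b3",s,(240,90,340,190),6,p)
save("b4",grab_frame("top"),(170,120,330,260),4)
E
```

```text
[0.50663284 0.24452677 0.09078966] [-3.13805963e+00  1.36079695e-01 -2.20497112e-03] 0.9950058986723553 3.7667 [-0.82809665  0.20032917  0.61673048]
[[273.3, 156.2], [273.1, 151.7], [302.4, 151.6], [302.4, 147.1], [287.8, 144.8], [284.8, 142.2], [290.9, 147.5]]
```

View pics/b3.png

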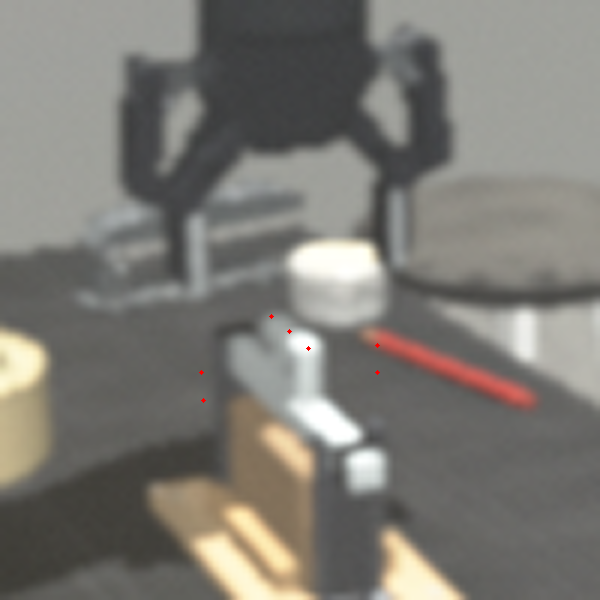

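View pics/b4.png

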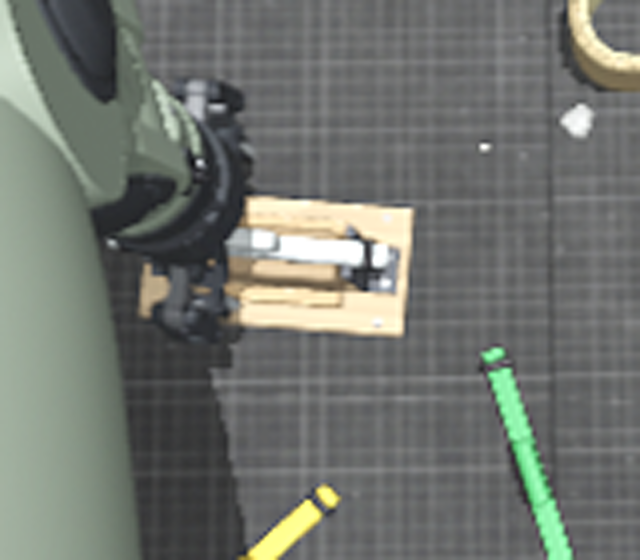

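```bash
python3 - <<'E'
from h import *
s=grab_frame("scene"); t=grab_frame("top")
P=np.array([[.2126,.5073,z] for z in (.196,.209,.25)])
print(proj(s,P),proj(t,P))
a=cv2.imread("pics/scene0.png"); b=cv2.imread("pics/top0.png")
def sv(n,im,c,P,f,k):
    im=cv2.resize(im[c[1]:c[3],c[0]:c[2]],None,fx=k,fy=k,interpolation=cv2.INTER_CUBIC)
    for m in proj(f,P): cv2.circle(im,(int((m[0]-c[0]+.5)*k),int((m[1]-c[1]+.5)*k)),3,(0,0,255),-1)
    cv2.imwrite(n,im)
sv("pics/i1.png",a,(90,0,190,130),P,s,4); sv("pics/i2.png",b,(0,260,140,400),P,t,4)
v=np.load("rack.npy")
P=place(v,[[x,0,z] for x in(-.0425,.0425) for z in(.103,.14,.17)])
save("b5",t,(170,120,330,260),4,proj(t,P))
E
cd pics; python3 -c "
import cv2,numpy as np
a=cv2.imread('i1.png');b=cv2.imread('i2.png');h=max(a.shape[0],b.shape[0])
p=lambda x:np.pad(x,((0,h-x.shape[0]),(0,0),(0,0)))
o=np.hstack([p(a),p(b)]);o=cv2.resize(o,None,fx=.8,fy=.8);cv2.imwrite('i3.png',o);print(o.shape)"
```

```text
[[150.17934741 106.76207637]
 [149.25110351 102.08786993]
 [146.25436416  86.99767821]] [[100.24834294 305.81151655]
 [ 96.68222144 306.94717554]
 [ 84.6238931  310.78724353]]
(448, 768, 3)
```

View pics/i3.png

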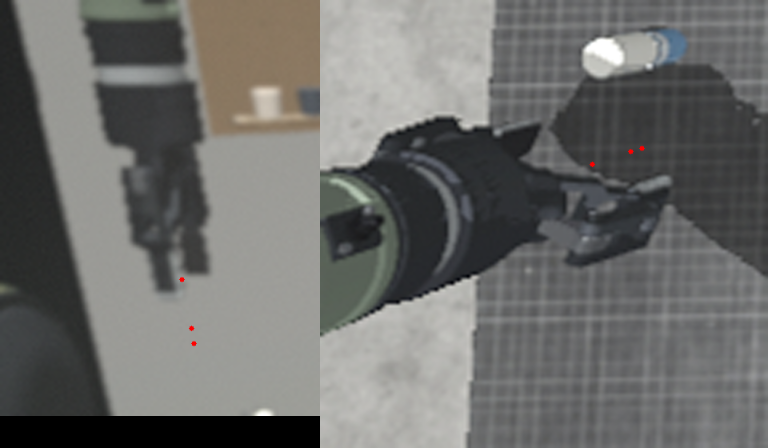

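View pics/b5.png

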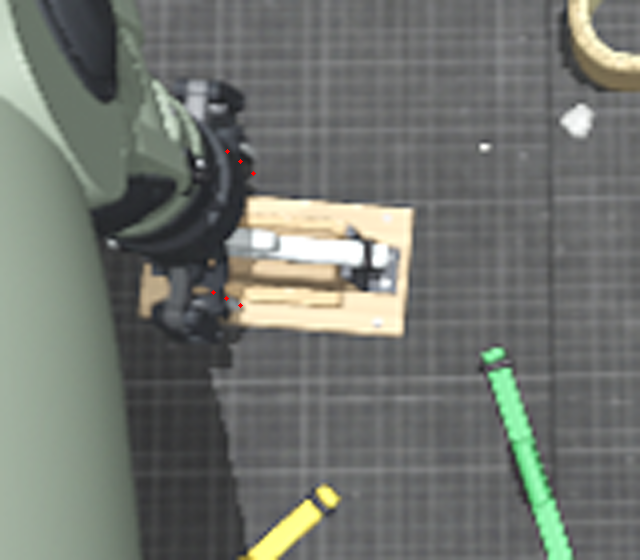

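```bash
python3 - <<'E'
from h import *
s=grab_frame("scene"); t=grab_frame("top")
r=least_squares(lambda p:np.r_[(proj(s,[p])-[146.0,87.5]).ravel(),(proj(t,[p])-[94.,328.7]).ravel()],[.2,.5,.2]);print(r.x,r.fun)
print(get_state())
# compare: base of the robot, where expected
print(proj(t,np.array([[0,0,0],[0,.1,0],[.1,0,0]])),proj(s,np.array([[0,0,0.]])))
save("full1",s,None,1.25);save("full2",t,None,1.25)
E
```

```text
[0.19038445 0.48004112 0.25838945] [-7.66434854 -0.92956217  0.9156194  -6.03239945]
{'clock': 4.0167, 'q': array([ 3.18405923e-01,  4.38961186e-01, -3.12459430e-01,  8.18933229e-01,
        1.03717124e-05,  1.97591500e+00]), 'joint_velocities': array([ 0.00076095,  0.00290556, -0.00159336,  0.00181698, -0.00150165,
       -0.0003614 ]), 'tau': array([ 4.04150836e-03, -4.73860681e+01,  2.34253192e+01, -4.04259932e-03,
        1.49636576e-04, -2.91150877e-05]), 'position': array([0.5061578 , 0.24433929, 0.09025856]), 'eef_rot': array([-3.13847416e+00,  1.36158190e-01, -6.44260829e-04]), 'contact_force': array([-0.29486164, -0.29507618,  0.22162109]), 'wrist_torque': array([-0.06006419,  0.00259476, -0.00101412]), 'finger_gap': 0.9997195042478432}
[[329.02847748 369.91594556]
 [291.87465048 370.59632342]
 [328.39653642 331.53307018]] [[ 95.18579969 294.35609145]]
```

View pics/full1.png

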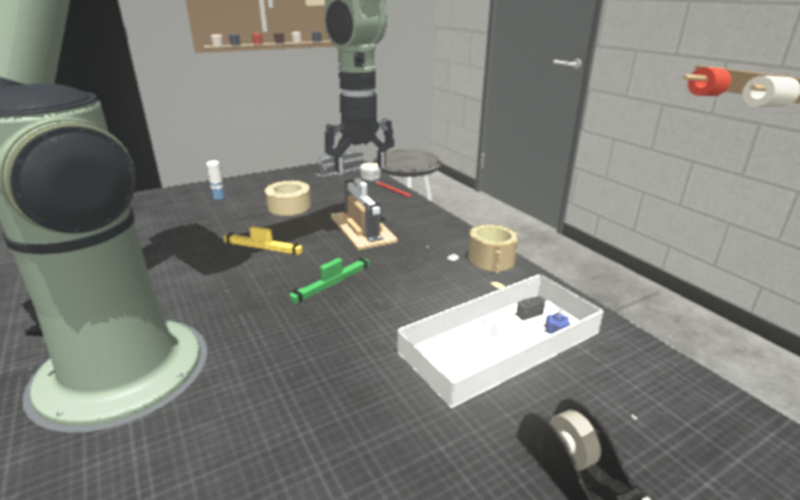

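View pics/full2.png

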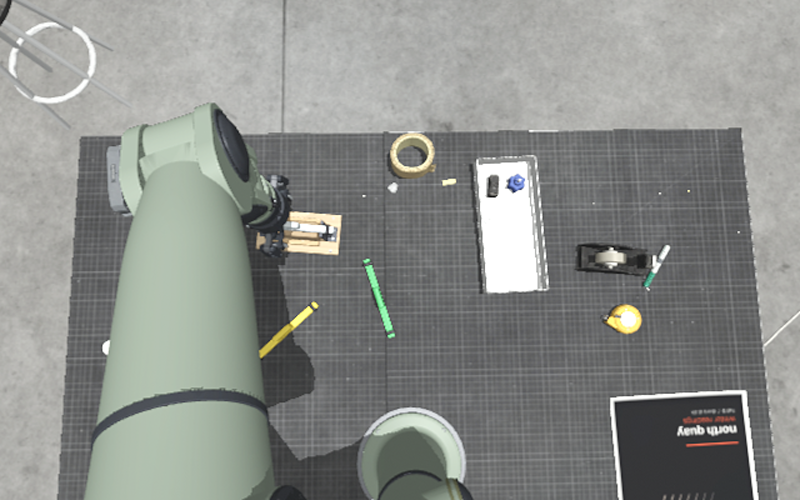

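```bash
python3 - <<'E'
from h import *
s=grab_frame("scene"); t=grab_frame("top")
d=np.array([.387,.923,0]); n=np.array([.923,-.387,0])
def sv(n_,im,c,f,k):
    im=cv2.resize(im[c[1]:c[3],c[0]:c[2]],None,fx=k,fy=k,interpolation=cv2.INTER_CUBIC)
    for z,col in((.209,(0,0,255)),(.25,(0,255,0))):
      for sg in(-1,1):
        for w in(-.011,.011):
          m=proj(f,[np.array([.2126,.5073,z])+d*sg*.0425+n*w])[0]
          cv2.circle(im,(int((m[0]-c[0]+.5)*k),int((m[1]-c[1]+.5)*k)),2,col,-1)
    return im
A=sv("",cv2.imread("pics/scene0.png"),(110,40,180,130),s,5); B=sv("",cv2.imread("pics/top0.png"),(50,280,140,370),t,5)
cv2.imwrite("pics/j.png",np.hstack([A,B]))
E
```

```text
(no output)
```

View pics/j.png

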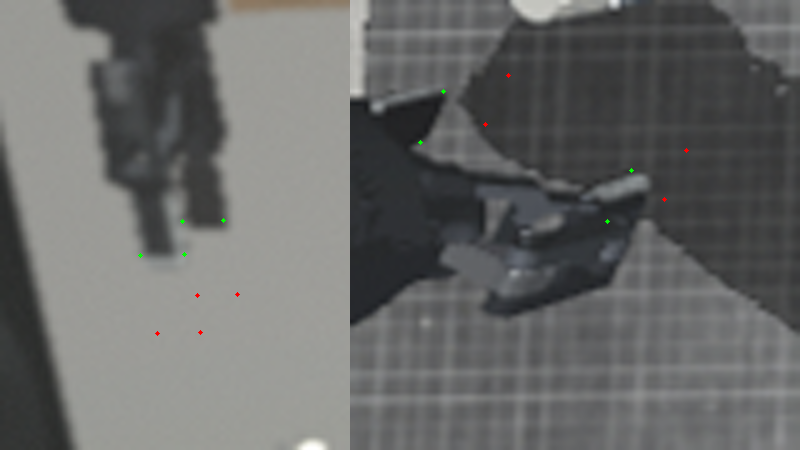

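Both cameras put the open fingertips about 40 mm further back than the reported TCP implies. I'll check the interface's tool constants, then close the fingers here; that is safe whichever reading is right.

```bash
python3 - <<'E'
import cell; print([n for n in dir(cell) if not n.startswith('_')]); print(getattr(cell,'grip_point_offset',None))
from h import *
grab(20); st=get_state(); print(st["finger_gap"],st["clock"],st["position"])
s=grab_frame("scene"); t=grab_frame("top")
v=np.load("rack.npy")
P=place(v,[[0,0,z] for z in(.09,.109,.13)])
save("k1",s,(240,90,340,190),6,proj(s,P)); save("k2",t,(170,120,330,260),4,proj(t,P))
E
```

```text
['MotionError', 'get_state', 'grab', 'grab_frame', 'grip_point_offset', 'ik', 'let_go', 'move_l', 'movep', 'set_joints', 'sign_off', 'silhouettes', 'sleep', 'spot_in', 'tip_of']
0.0187
-0.0005527105785869353 4.8833 [0.50599666 0.24430452 0.08998609]
```

View pics/k1.png

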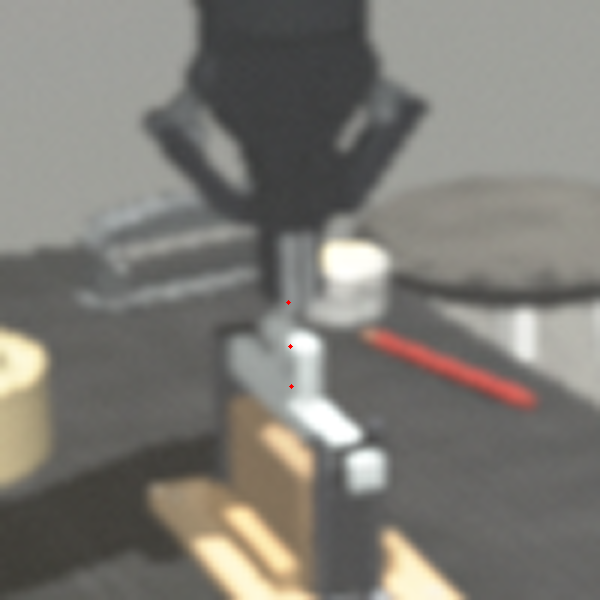

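Closed on nothing (gap 0): the shut tips sit at about z≈0.127 while the reported TCP is 0.090. So the true tip is about 36 mm short of the reported TCP. I'll calibrate that by touching the bench gently with shut fingers where the bar will be laid.

```bash
python3 - <<'E'
from h import *
v=np.load("rack.npy"); rv=tool(v[2]).as_rotvec()
p=place(v,[[.12,0,0]])[0]
move_l([*v[:2],.13],.2)
movep([p[0],p[1],.06],rv)
move_l([p[0],p[1],-.005],.12,until_force=6)   # expected contact near -0.036
c=get_state(); print("a",c["position"],c["contact_force"])
hit=move_l([p[0],p[1],-.055],.03,until_force=4)
c=get_state(); print(hit,c["position"],c["contact_force"],c["clock"])
move_l([p[0],p[1],.05],.2)
E
```

```text
a [ 0.62590567  0.23427254 -0.00402573] [-0.29158354 -0.14568747  0.62836517]
True [ 0.62533395  0.23382888 -0.03530412] [-1.27340843 -0.17885596  6.29922147] 7.6667
```

```bash
cat >> h.py <<'E'
D=0.035
def cmd(p,rot): return np.asarray(p,float)+D*rot.as_matrix()[:,2]
def ML(p,rot,v=.15,**k): return move_l(list(cmd(p,rot)),v,rot.as_rotvec(),**k)
def MP(p,rot): movep(list(cmd(p,rot)),rot.as_rotvec())
def say(*a):
    c=get_state(); print(*a,np.round(c["position"],4),np.round(c["contact_force"],1),round(c["finger_gap"],3),round(c["clock"],2))
E
python3 - <<'E'
from h import *
v=np.load("rack.npy"); r=tool(v[2])
let_go()
MP([*v[:2],.16],r)
h=ML([*v[:2],.091],r,.12,until_force=8); say(h)
save("m1",grab_frame("scene"),(240,90,340,190),6)
grab(40); say("grab")
save("m2",grab_frame("scene"),(240,90,340,190),6)
E
cd pics; python3 -c "
import cv2,numpy as np
cv2.imwrite('m3.png',cv2.resize(np.hstack([cv2.imread('m1.png'),cv2.imread('m2.png')]),None,fx=.66,fy=.66))"
```

```text
False [0.5065 0.2442 0.0559] [ 0.1 -0.8 -0.6] 0.998 10.38
grab [0.5061 0.2444 0.0563] [-0.7 -0.6  2.4] 0.129 11.09
```

View pics/m3.png

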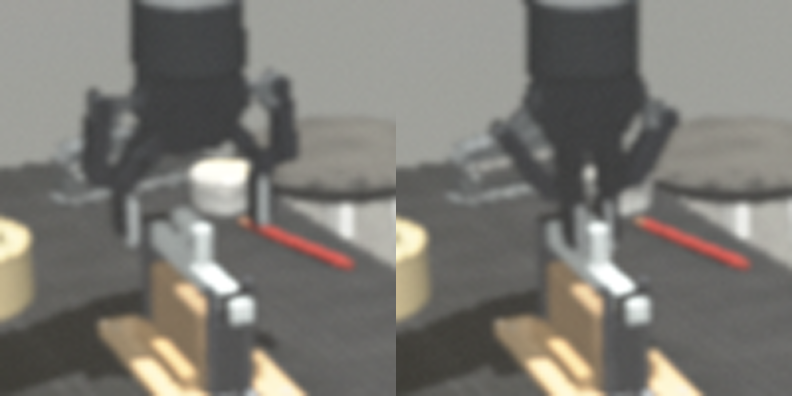

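```bash
python3 - <<'E'
from h import *
v=np.load("rack.npy"); r=tool(v[2])
ML([*v[:2],.145],r,.12); say("up")
p=place(v,[[.12,0,0]])[0,:2]
ML([*p,.145],r,.2); say("over")
save("n0",grab_frame("scene"),(220,60,360,200),4)
ML([*p,.032],r,.15)
h=ML([*p,.012],r,.03,until_force=3); say(h)
E
```

```text
up [0.5057 0.2442 0.1095] [-0.5  0.2 -1.5] 0.133 11.74
over [0.6241 0.2337 0.1088] [-0.2  0.7 -1.5] 0.134 12.49
True [ 0.6257  0.2339 -0.0169] [-0.9 -0.8  4.6] 0.135 13.95
```

View pics/n0.png

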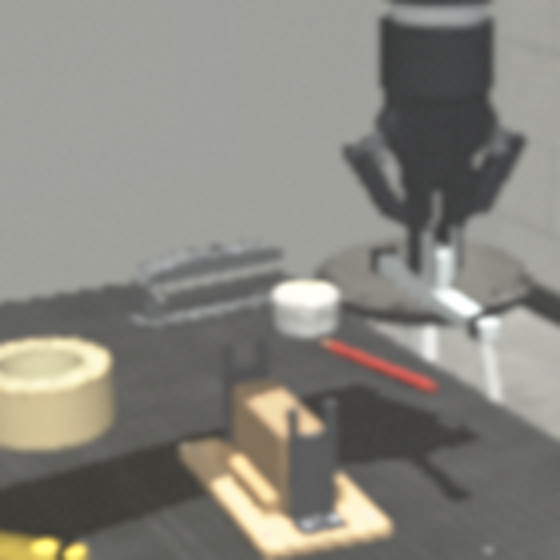

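```bash
python3 - <<'E'
from h import *
v=np.load("rack.npy"); r=tool(v[2])
p=place(v,[[.12,0,0]])[0,:2]
let_go(); say("rel")
ML([*p,.13],r,.2)
s=grab_frame("scene"); t=grab_frame("top")
save("o1",t,(170,100,330,240),4); 
E=place(v,[[x,y,.07] for x in(-.017,.017) for y in (-.05,.05)])
save("o2",s,(230,110,350,210),5,proj(s,E))
E
```

```text
rel [ 0.625   0.2338 -0.0176] [ 0.1 -0.4  0.1] 1.0 14.66
```

View pics/o1.png

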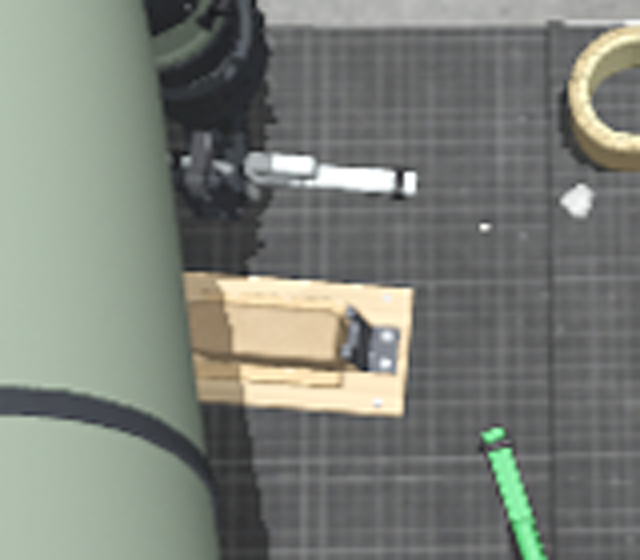

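View pics/o2.png

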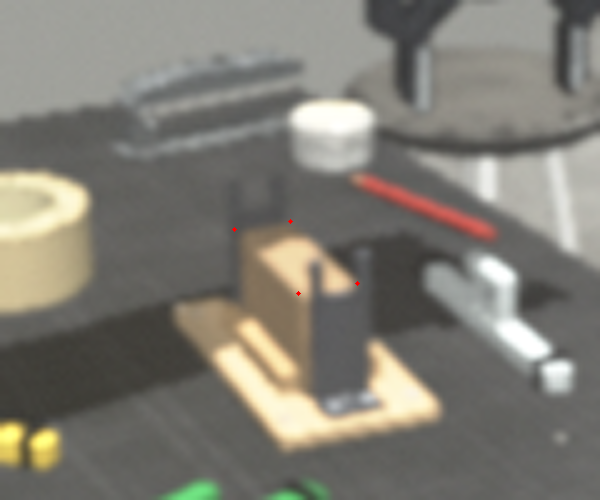

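The bar (crop centre about (500,310)) now stands on its underside on the bench beside the rack, with the brackets empty. The block still stands between the fences, shifted a few mm to −y. Next: grip the block.

```bash
python3 - <<'E'
from h import *
v=np.load("rack.npy"); r=tool(v[2])
p=place(v,[[0,-.005,0]])[0,:2]
MP([*p,.11],r); 
h=ML([*p,.036],r,.12,until_force=6); say(h)
grab(25); say("grab")
save("q1",grab_frame("scene"),(230,90,350,210),5)
ML([*p,.165],r,.15); say("up")
q=np.array([.43,-.02]); rt=tool(v[2],.66)
MP([*q,.12],rt); say("tilt")
s=grab_frame("scene");save("q2",s,(250,80,400,230),4); save("q3",grab_frame("top"),(260,120,400,260),4)
E
cd pics; python3 -c "
import cv2,numpy as np
cv2.imwrite('q4.png',cv2.resize(np.hstack([cv2.imread('q1.png'),cv2.imread('q2.png')]),None,fx=.66,fy=.66))"
```

```text
False [0.5064 0.2394 0.0013] [0.5 0.1 0.5] 0.999 16.8
grab [0.5059 0.2395 0.0016] [-1.4 -0.3  3.8] 0.393 17.32
up [0.5048 0.239  0.129 ] [-0.5 -0.3 -0. ] 0.397 18.38
tilt [ 0.4089 -0.0174  0.0922] [-1.3  0.8 -1.1] 0.398 19.43
```

View pics/q4.png

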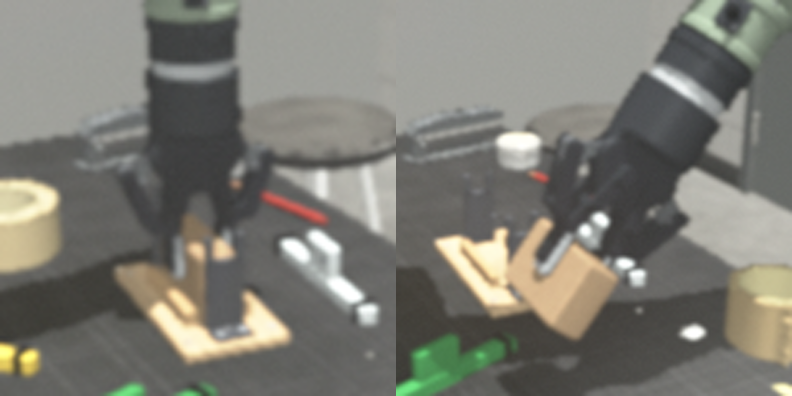

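View pics/q3.png

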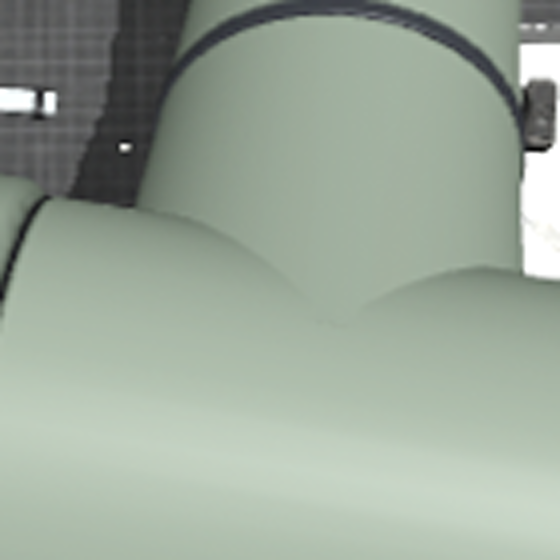

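```bash
python3 - <<'E'
from h import *
v=np.load("rack.npy"); s=grab_frame("scene"); st=get_state()
M=R.from_rotvec(st["eef_rot"]).as_matrix()
print(np.round(M,2).tolist())
for nm,T in [("toolz",st["position"]-D*M[:,2]),("worldz",st["position"]+[0,0,D])]:
  P=[T+M@np.array([.017,yy,zz]) for yy in(-.05,.05) for zz in(.026,-.034)]
  print(nm,np.round(P,3).tolist(),np.round(proj(s,np.array(P)),1).tolist())
E
```

```text
[[0.79, -0.08, -0.61], [-0.07, -1.0, 0.05], [-0.61, 0.0, -0.79]]
toolz [[0.432, 0.031, 0.09], [0.469, 0.028, 0.137], [0.424, -0.068, 0.09], [0.46, -0.071, 0.137]] [[300.1, 190.1], [314.9, 167.9], [319.0, 209.9], [335.5, 185.7]]
worldz [[0.411, 0.033, 0.097], [0.447, 0.03, 0.144], [0.402, -0.067, 0.097], [0.439, -0.07, 0.144]] [[291.1, 188.9], [306.0, 166.4], [309.3, 208.9], [326.0, 184.4]]
```

The measured low corner, (318,208), matches the model with the offset along the tool axis, (319,210). Now lower the block, release it leaning, and draw the finger out.

```bash
python3 - <<'E'
from h import *
v=np.load("rack.npy"); rt=tool(v[2],.66); q=np.array([.43,-.02]); c,s_=np.cos(v[2]),np.sin(v[2])
ML([*q,.045],rt,.15)
h=ML([*q,.029],rt,.03,until_force=2.5); say(h)
z=get_state()["position"][2]+D*np.cos(.66)
let_go(); say("rel")
save("r1",grab_frame("scene"),(250,110,400,260),4)
e=np.array([c,s_])
ML([*(q+.04*e),max(z,.033)+.002],rt,.1); say("out")
ML([*(q+.09*e),.11],rt,.2); say("clear")
save("r2",grab_frame("scene"),(250,110,400,260),4)
E
cd pics; python3 -c "
import cv2,numpy as np
cv2.imwrite('r4.png',cv2.resize(np.hstack([cv2.imread('r1.png'),cv2.imread('r2.png')]),None,fx=.66,fy=.66))"
```

```text
True [ 0.4088 -0.0182  0.0035] [1.9 0.  3.8] 0.393 20.72
rel [ 0.4084 -0.0181  0.003 ] [-1.2 -0.1 -0.2] 1.0 21.27
out [ 0.448  -0.0215  0.0072] [-0.4  0.2 -0.8] 0.997 21.88
clear [ 0.4975 -0.0258  0.0817] [-0.6  0.4  0.1] 0.998 22.48
```

View pics/r4.png

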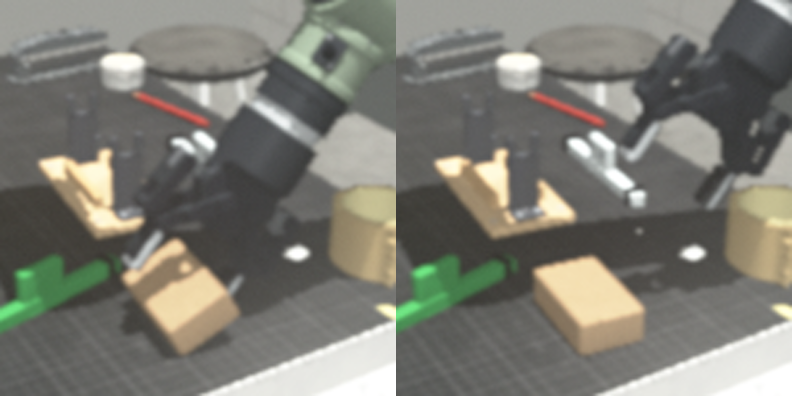

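```bash
python3 - <<'E'
from h import *
v=np.load("rack.npy")
MP([.40,.25,.25],tool(v[2])); say()
s=grab_frame("scene"); t=grab_frame("top")
np.savez("fr.npz",**{"s":s["img"],"t":t["img"]})
m=[d for d in silhouettes("top","sanding_block")][:2]; print([(d["score"],d["centre"],cv2.minAreaRect(np.argwhere(d["mask"])[:,::-1].astype(np.float32))) for d in m])
print(ray(t,m[0]["centre"],.034))
save("t1",t,(280,130,400,250),5); save("t2",s,(270,150,370,250),6)
E
```

```text
[0.4005 0.2494 0.2144] [ 0.5  0.5 -0.1] 1.003 23.81
[(0.79, [335.5, 197.4], ((332.8934020996094, 199.99237060546875), (36.40724182128906, 22.514068603515625), 4.085616588592529))]
[ 0.463379  -0.0245624  0.034    ]
```

View pics/t1.png

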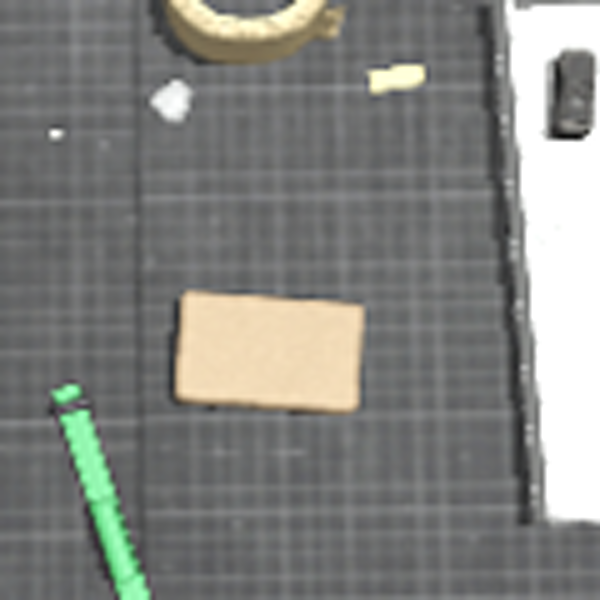

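View pics/t2.png

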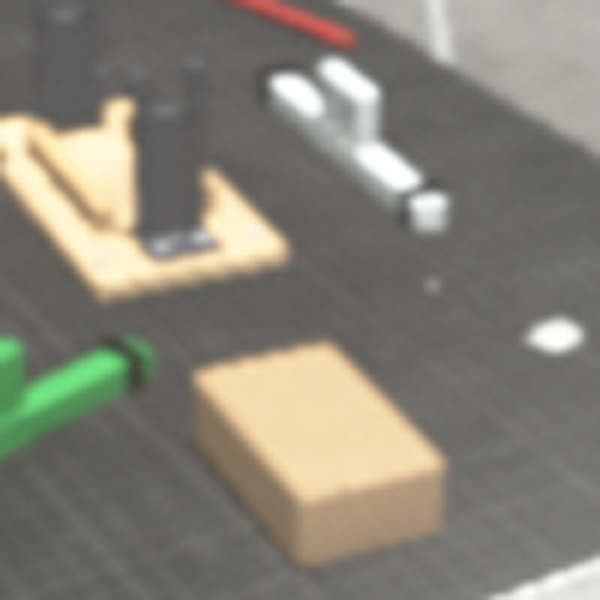

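```bash
python3 - <<'E'
from h import *
s=grab_frame("scene"); t=grab_frame("top")
tc=np.array([[182,291],[365,305],[359,411],[176,402]])/5+[280,130]-.5
C=np.array([[30,50,34],[30,-50,34],[-30,-50,34],[-30,50,34]])/1e3
sc=np.array([[330,343],[447,462],[298,500],[192,378]])/6+[270,150]-.5
ft=lambda v:(proj(t,place(v,C))-tc).ravel(); fs=lambda v:(proj(s,place(v,C))-sc).ravel()
for f in (ft,fs,lambda v:np.r_[ft(v),fs(v)]):
    r=least_squares(f,[.46,-.03,-.08]); print(r.x,np.round(r.fun,1))
np.save("blk.npy",r.x)
tr=np.load("tray.npy")
r_=place(tr,[[0,.072,0]])[0]; print(tr,r_)
for nm,p,yw in [("pick",[*r.x[:2],.002],r.x[2]),("place",[r_[0],r_[1],.01],tr[2]-np.pi/2-np.pi),("place2",[r_[0],r_[1],.01],tr[2]-np.pi/2)]:
    rr=tool(yw); q=ik(list(cmd(p,rr)),rr.as_rotvec()); print(nm,yw,None if q is None else np.round(q,2))
E
```

```text
[ 0.45653096 -0.01924143 -0.07582954] [ 0.1  0.2 -0.1 -0.3 -0.   0.3 -0.  -0.2]
[ 0.45833274 -0.02213244 -0.0904678 ] [ 0.  -0.1  0.4  0.4  0.   0.3 -0.4 -0.8]
[ 0.45786178 -0.02054595 -0.08269353] [ 0.7 -0.4  0.4 -0.7  0.4 -0.1  0.4 -0.8 -0.7 -0.3 -0.1  0.  -0.3 -0.
 -1.1 -0.9]
[ 0.51524948 -0.22650066  1.61775311] [ 0.44332885 -0.22988031  0.        ]
pick -0.08269352897450812 [-0.21  0.47 -0.7   0.41 -0.    1.45]
place -3.094635874353301 [-0.63  0.5  -0.59  0.48  0.   -2.24]
place2 0.04695677923649222 [-0.63  0.5  -0.59  0.48  0.    0.9 ]
```

```bash
python3 - <<'E'
from h import *
b=np.load("blk.npy"); tr=np.load("tray.npy"); r=tool(b[2])
MP([*b[:2],.09],r)
h=ML([*b[:2],.0],r,.1,until_force=5); say(h)
save("u1",grab_frame("scene"),(250,110,400,260),4)
grab(30); say("grab")
if get_state()["finger_gap"]>.6:
    ML([*b[:2],.11],r,.15); say("up")
    r2=tool(tr[2]-np.pi/2); p=place(tr,[[0,.070,0]])[0,:2]
    MP([*p,.11],r2); say("over")
    save("u2",grab_frame("scene"),(300,110,500,310),3)
E
cd pics; python3 -c "
import cv2,numpy as np
cv2.imwrite('u4.png',cv2.resize(np.hstack([cv2.imread('u1.png'),cv2.imread('u2.png')]),None,fx=.66,fy=.66))"
```

```text
False [ 0.4584 -0.0205 -0.0345] [ 0.8 -0.1  0.3] 1.004 26.32
grab [ 0.4584 -0.0207 -0.0344] [-0.8 -0.2  5.8] 0.696 26.73
up [ 0.4571 -0.0204  0.0743] [ 1.1  0.1 -1.3] 0.7 27.62
over [ 0.4447 -0.2286  0.0742] [ 0.5 -0.3  0.2] 0.697 28.47
```

View pics/u4.png

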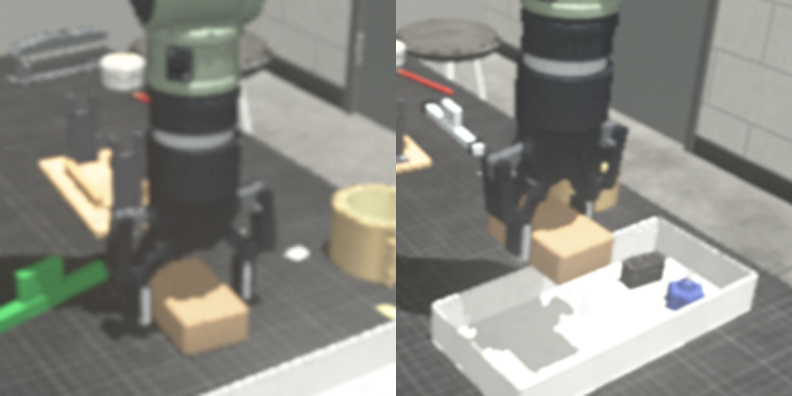

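```bash
python3 - <<'E'
from h import *
tr=np.load("tray.npy"); r2=tool(tr[2]-np.pi/2); p=place(tr,[[0,.070,0]])[0,:2]
ML([*p,.012],r2,.12); say("near")
h=ML([*p,-.001],r2,.03,until_force=3); say(h)
let_go(); say("rel")
ML([*p,.13],r2,.15); say("up")
MP([.40,.25,.25],tool(-.087))
sleep(.3)
s=grab_frame("scene"); t=grab_frame("top")
save("w1",s,None,1.25); save("w2",t,None,1.25); save("w3",t,(360,110,460,250),4); say()
E
```

```text
near [ 0.4459 -0.2299 -0.0225] [ 1.  -0.2 -0.4] 0.699 29.48
True [ 0.4459 -0.2302 -0.0329] [-0.1 -0.1  2.6] 0.693 29.87
rel [ 0.4452 -0.2297 -0.0332] [-0.4  0.5 -0.2] 1.0 30.25
up [ 0.4448 -0.2294  0.0943] [-0.   1.  -0.2] 1.0 31.25
[0.4002 0.2498 0.215 ] [-0.2  0.4  0.4] 1.002 33.46
```

View pics/w1.png

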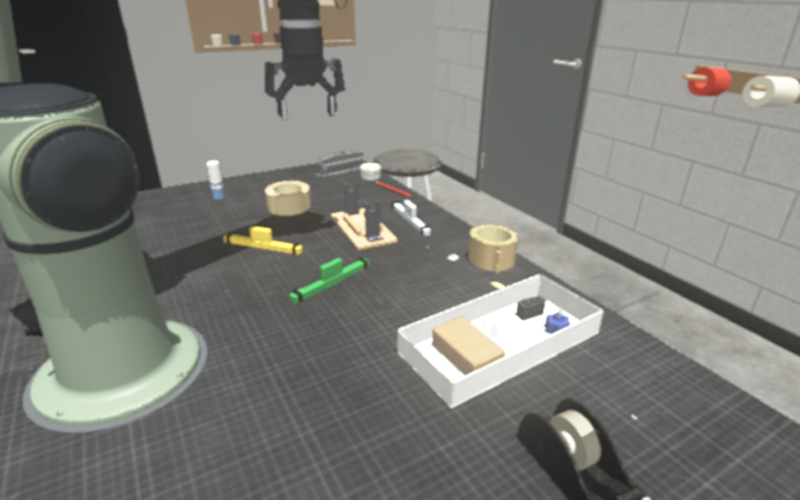

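View pics/w2.png

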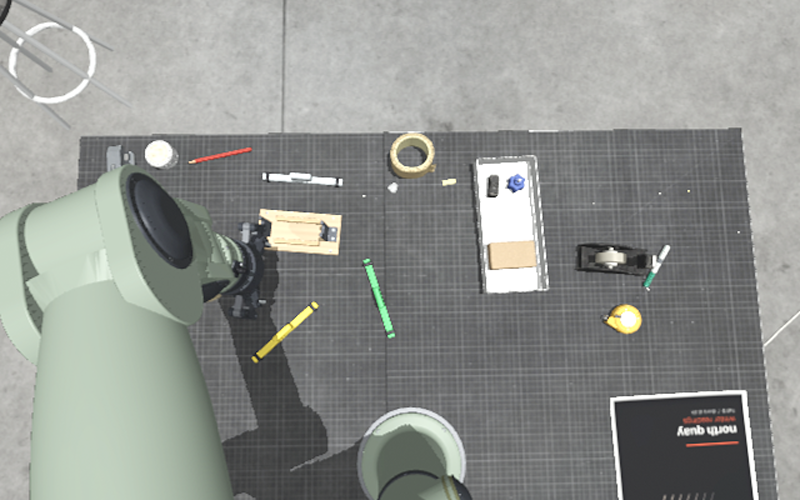

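View pics/w3.png

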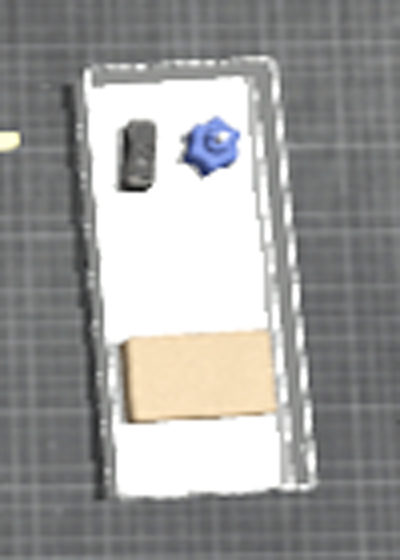

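The block lies flat in the near half of the tray, around crop pixel (200,375), clear of the walls. The cutter case, knob, tape and look-alikes are where they were, and the bar rests beside the rack at (302,180) in the 1.25× view. I'm handing the job in.

```bash
python3 -c "
from cell import *
sign_off(); print(get_state()['clock'])"
```

```text
the job is handed in; nothing more can be done
the job is handed in; nothing more can be done
```

The job is done and handed in, at about 33.5 s on the robot's clock against the 72 s limit.

- **Bar:** I lifted the aluminium bar straight up by its tab and laid it on its underside on the bench beside the rack, on the far side.
- **Block:** I took it from the rack, set it leaning on one long edge, and released it so that it tipped onto its broad face on the open bench. I then took it again by its long sides and set it on the tray floor in the near, empty half.

**Last checks:** The final pictures from both cameras show the block flat and clear of the walls. The bar is resting on the bench. The cutter case, knob, tape, and the green and yellow look-alikes look unmoved. The gripper is open and touching nothing.

**What failed or disagreed:**
- **Tool length:** The true fingertips sit 35 mm short of the reported TCP. My first grasp therefore closed on air above the tab and moved nothing. I measured the offset with a light bench touch of about 6 N and corrected for it from then on.
- **Camera agreement:** The two cameras differed by 1–2 pixels, or about 2–3 mm, so I combined their readings for the rack, tray and block.

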